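# Hang a regulator module on its keyhole screws by feel

## Task

Hang the finned regulator module in the empty front bay on the grey power supply chassis: with the round ends of its keyholes to the left, rest its plate lightly on the two screw heads that stand in the deck's slots and feel it along to the left until both round holes drop over the heads and the plate lies flat on the deck. Then slide it further left, under the heads, pushing the stiff screw strip along with it until it stops hard at the left end of the slots, and let go. Use a light hand (never more than 35 N between module and chassis) and leave the other things on the desk where they are.

Things in the scene. Friction and masses are not known exactly. Their poses are not given: they have to be found in the camera images.
- module: Aluminium plate 66 (x) x 148 (y) x 4, 0.25 kg, lying flat on the carton; origin centre of its underside, z up. Two keyholes on its middle line x=0: round ends 12 dia centred at y=-33 and +47; from each a slot 7.5 wide runs to -y and stops a 5 mm neck at y=-47 and +33. Black finned heatsink on top, centred: grip it across y (40 wide, 60 long in x), z 9 to 33. +y (round ends) must lead.
- lead_hole (a point): Centre of the module's leading round hole (module x=0, y=+47), on the plate's underside.
- chassis: Power supply chassis, grey steel box, fixed, 200 (x) x 264 (y); origin centre of its underside on the desk, knobs at its front (-x), +y = its left. Flat deck on top, 98 above the desk, no rim. Back half of the deck (x over +15): transformer, choke, two cans, up to 67 above the deck. Front half: the empty bay, two slots along y on the line x=-50.
- bay_home (a point): Where the module's origin must end, axes parallel: point on the deck in the bay, 50 mm in front of the chassis' centre and 12 left of it, axes as the chassis'. Two screws stand up through the slots on this y axis, 80 apart, at y=-47-d and y=+33-d. d is 8 to 26 mm at the start and not measured: find it by feel. Heads 10 dia, domed, top 10 above the deck, underside 6; necks 5 dia.
- slot_end (a point): Left end of the screws' travel: where the left screw's axis stands when d=0 (bay_home x=0, y=+33), on the deck. Both screws sit on one strip under the deck that slides along the slots; it drags, taking about 6 N to push, and stops hard at d=0, where the module is home. These pose readings can be 1 to 2 mm off even when averaged.
- carton: Closed cardboard carton, fixed, 170 (x) x 210 (y) x 106 tall, that the module lies on; origin centre of its underside.
- cutters: Bystander to leave in place: red-handled side cutters; origin centre of its underside.
- flux_bottle: Bystander to leave in place: white needle bottle, 26 dia x 86 tall mm; origin centre of its underside.
- paste_tub: Bystander to leave in place: plastic tub of flux paste, 69 dia x 48 tall mm; origin centre of its underside.
- board: Bystander to leave in place: small green circuit board, 48 x 62 x 16 mm; origin centre of its underside.
- spare_capacitor: Bystander to leave in place: grey can capacitor standing on the desk, 29 dia x 53 tall mm; origin centre of its underside.

How it is judged:
By the outcome, as a careful person would: the job done as asked, in the order asked, and still so for the second after the job is handed in, with the robot touching nothing.
It also fails if it takes over 64 s, if anything falls off the work surface, if the arm or the gripper's body presses on something with over 40 N, if the wrist force passes 120 N, or if a joint passes its speed limit or range.

## Robot

A 6-joint arm with a two-finger parallel gripper is mounted at the origin on a cart in front of the work surface, level with it; the furniture and walls round the work are solid. World frame = base frame: x ahead of the robot, y to its left, z up, the work surface at z = 0. Lengths are in m, angles in rad, forces in N, time in s.
With the tool pointing down it reaches from about 0.425 to 0.95 m from the base axis. Payload 3.5 kg.
Tool frame: the origin (TCP) lies between the finger pads; the fingertips stand 22 mm ahead of it and the grasp point (between the pads) lies 3 mm ahead of it (ctrl.nose_length is the z of the fingertips in the tool frame, in m); z points along the fingers, y is the line along which they close (so a half turn about z gives the same grasp; the last joint's range is limited). The gripper opens to 85 mm and grips with 20 to 120 N. Pads are 22 mm wide; open, the fingers measure 114 mm over their backs; the gripper's body (76 mm by 85 mm) begins 54 mm behind the grasp point. The pads swing forward as they close: fully open they stand 13 mm farther back than shut.
Start: joints at [-1.368, 0.286, 1.577, -0, 1.279, -0.15], TCP at [0.233, -0.633, 0.253] pointing down, gripper open.
Joint ranges: [-2.77, 2.77], [-0.9, 2.22], [0.21, 2.48], [-1.53, 4.67], [0.24, 2.81], [-2.84, 2.84]. Speed limits (rad/s): [2.79, 2.79, 3.14, 3.14, 3.14, 3.14].

## Interface

Orientations are given as a unit quaternion [x, y, z, w].
In Python, from plant import ctrl gives the robot as it stands. The module is installed in compiled form; this text tells all that it offers.
- The arm moves only by the tool send_rows, never from a script. Its argument "rows" is text: rows parted by semicolons, each of 7 numbers parted by spaces: the turn, a rotation vector about the tool's x, y, z in a scale on which 1.0 is 360 degrees, then the shift along the tool's x, y, z in normalised numbers (1 is 800 mm), then the opening, from -1 (shut) to 1 (fully open). A call has 1 to 8 rows; each row is the pose to reach, as a shift and turn from the pose commanded when the call began, along the tool's axes at that moment; what a row does not reach only later rows make up. A row lasts 1/8 s, in which the tool goes at most 62.5 mm and 10.7 degrees, less where a joint would pass 70% of its speed; a pose out of reach is approached as far as the arm can. No shift or turn number may pass 1 either way. A call with a gripper value outside its range is refused whole. The fingers move at their own pace and stop on an object; "grip_force" is the grip in N (left out, the last holds). Time passes only in rows, so rows that repeat a pose let the fingers close. It gives the time, the measured TCP pose, the force, the opening and the grip force at its end, in the units of the state.
- ctrl.get_state(): the state, without advancing time (a new reading comes with each control period).
- ctrl.read_camera(name): name is "side" or "top" or "wrist"; returns a dict with "color" (384x512x3 uint8, red, green, blue), "fx", "fy", "cx", "cy" (pixels), "D" ([k1, k2, p1, p2, k3] as OpenCV has them; the pictures are not rectified), "extrinsics" (4x4, takes a point from world to camera coordinates). Camera axes: x right, y down, z forward; pixel columns grow to the right and rows downward; lengths in m; the calibration is good to about 2 mm. A picture is of the moment at which its call begins. There is no depth.
- ctrl.sign_off(): hands the job in; it is judged then, once.
Trained networks look in a picture, given as the dict that the camera call returned (one of the last four; its "shot" number tells which), for a name from the list of things; names that differ only in an ending like _2 or _b are one class to them, and where a whole thing is asked for, a point or a joint stands for the part that bears it (a point fixed in the world has none). Each returns a list of dicts, best first, with "p" (0 to 1); they miss things now and then, are a little off and sometimes report something else, mostly with a low value. They report only what shows in the picture. A call takes as long as a camera call.
- ctrl.look_for(picture, target): "position" ([x, y, z] in m, in the coordinates of the camera as it stood for that picture, good to about 4 mm: the middle of the surface that is visible of it).
The state is a dict: "time": time; "qpos": joint angles; "dq": joint speeds; "joint_efforts": joint torques, N m; "eef_pos": TCP position; "tcp_rot": TCP orientation; "contact_force": force on the tool from outside, world axes, zero at the start; "wrist_torque": the same for the moment, N m; "opening": opening from 0.0 (shut) to 1.0 (fully open); "finger_force": force on a finger pad.
Only numpy, scipy, OpenCV 4.12 (cv2) and the standard library are available. Lean on these libraries where they do the work, as an engineer would, in place of code of your own. Each camera call takes 0.05 s, during which the arm holds its last target. There are 200 camera calls.

## Working session

There is one attempt and no reset: what is moved stays moved. The work goes in short steps, Python scripts to look and compute and a tool call to move; the robot and the scene stay as the last step left them, time stands still between calls to the robot, and variables do not carry over. Pictures are saved under pics/ and viewed, at most 10 in all, crops included, and the job is handed in when it is done.

Besides the shell and the picture viewer there is one more tool, called after ">>>" as name(argument=value, ...), one argument or row to a line, values as JSON. send_rows: Moves the arm, as the interface text tells. Its arguments: {"type":"object","properties":{"rows":{"type":"string"},"grip_force":{"type":"number"}},"required":["rows"]}

```bash
mkdir -p pics
cat > h.py <<'E'
import numpy as np, cv2
from plant import ctrl
def w(pic,p):
    E=np.array(pic['extrinsics']); return E[:3,:3].T@(np.array(p)-E[:3,3])
def K(pic): return np.array([[pic['fx'],0,pic['cx']],[0,pic['fy'],pic['cy']],[0,0,1.]])
def ray(pic,uv,z):
    n=cv2.undistortPoints(np.array([[uv]],float),K(pic),np.array(pic['D'],float))[0,0]
    E=np.array(pic['extrinsics']);R=E[:3,:3];c=-R.T@E[:3,3];d=R.T@np.array([n[0],n[1],1])
    return c+d*(z-c[2])/d[2]
def proj(pic,P):
    E=np.array(pic['extrinsics']);rv=cv2.Rodrigues(E[:3,:3])[0]
    return cv2.projectPoints(np.array(P,float).reshape(-1,3),rv,E[:3,3],K(pic),np.array(pic['D'],float))[0][:,0]
def save(pic,n,s=1.5): cv2.imwrite(f'pics/{n}.png',cv2.resize(pic['color'][:,:,::-1],None,fx=s,fy=s,interpolation=cv2.INTER_CUBIC))
E
python3 - <<'E'
from h import *
np.set_printoptions(precision=4,suppress=True)
s=ctrl.get_state();print(s)
for n in('top','side'):
    p=ctrl.read_camera(n);save(p,n+'0')
    print(n,p['extrinsics'],p['fx'])
    for t in('module','lead_hole','chassis','carton','bay_home','slot_end') if n=='top' else ('module','chassis','carton'):
        print(t,[(w(p,d['position']),round(d['p'],2)) for d in ctrl.look_for(p,t)[:3]])
E
```

```text
{'time': 0.0, 'qpos': array([-1.368 ,  0.2872,  1.5781, -0.    ,  1.2786, -0.15  ]), 'dq': array([-0.    , -0.0007,  0.0018, -0.0001,  0.0002, -0.0003]), 'joint_efforts': array([ -0.0007, -40.5985, -29.2624,  -0.0002,   0.0057,  -0.    ]), 'eef_pos': array([ 0.2331, -0.6328,  0.2519]), 'tcp_rot': array([ 0.9845,  0.1755, -0.    , -0.0012]), 'contact_force': array([-0.4505, -0.1211, -0.1096]), 'wrist_torque': array([ 0.037 , -0.0283, -0.0106]), 'finger_force': 0.0, 'opening': 1.0015639522746056}
top [[ 0.0092 -1.     -0.0018  0.0177]
 [-0.985  -0.0087 -0.1722  0.4448]
 [ 0.1721  0.0034 -0.9851  1.2964]
 [ 0.      0.      0.      1.    ]] 431.80045813947163
module [(array([ 0.5079, -0.2506,  0.1128]), 0.63)]
lead_hole [(array([ 0.5099, -0.2441,  0.1116]), 0.7), (array([ 0.4051, -0.0164,  0.0019]), 0.4), (array([0.5198, 0.3362, 0.0961]), 0.25)]
chassis [(array([0.5235, 0.3381, 0.0941]), 0.6)]
carton [(array([ 0.492 , -0.2062,  0.1075]), 0.85)]
bay_home [(array([0.5271, 0.3404, 0.0994]), 0.88), (array([ 0.3343, -0.3576,  0.052 ]), 0.59)]
slot_end [(array([0.5254, 0.3404, 0.096 ]), 0.61)]
side [[-0.836  -0.5481  0.0263  0.3641]
 [-0.2153  0.2836 -0.9345  0.1683]
 [ 0.5047 -0.7869 -0.3551  0.8845]
 [ 0.      0.      0.      1.    ]] 364.08894836177603
module [(array([ 0.5026, -0.2318,  0.117 ]), 0.85), (array([0.4901, 0.409 , 0.0957]), 0.25)]
chassis [(array([0.4871, 0.4058, 0.0968]), 0.65)]
carton [(array([ 0.4664, -0.149 ,  0.08  ]), 0.81)]
```

View pics/top0.png

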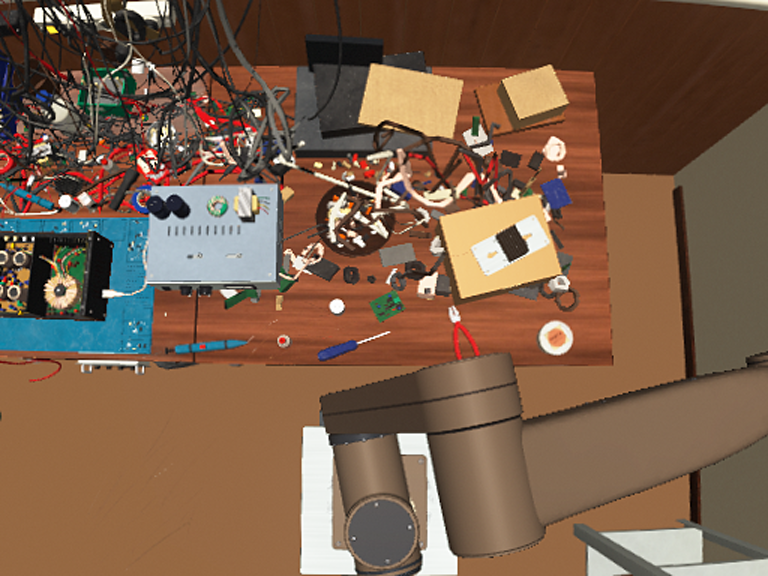

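View pics/side0.png

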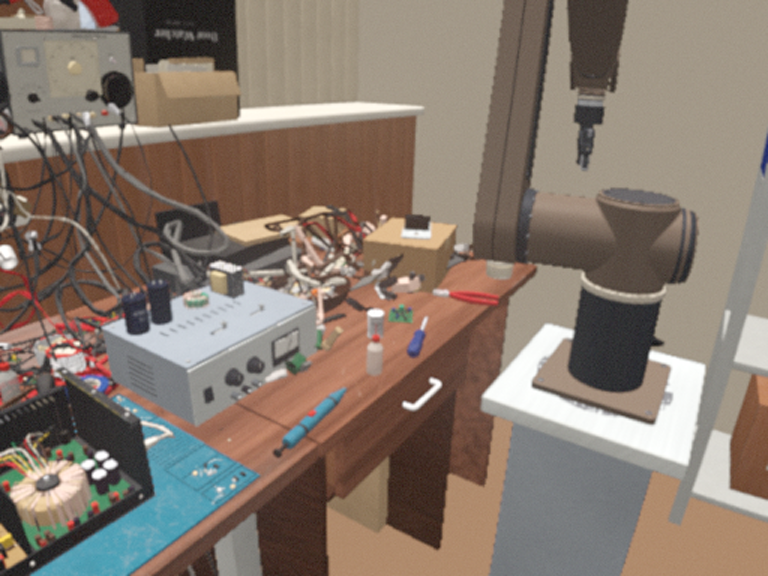

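The top view shows the chassis deck at (150–280, 185–285) with screws near (190,255) and (240,255). The module lies rotated on the carton near (512,243). I'll crop both.

Run:
```python
from h import *
p=ctrl.read_camera('top');c=p['color'][:,:,::-1]
a=c[135:195,305:380];b=c[115:200,90:195]
r=lambda x,s:cv2.resize(x,None,fx=s,fy=s,interpolation=cv2.INTER_CUBIC)
a=r(a,5);b=r(b,4)
o=np.zeros((max(a.shape[0],b.shape[0]),a.shape[1]+b.shape[1],3),np.uint8)
o[:a.shape[0],:a.shape[1]]=a;o[:b.shape[0],a.shape[1]:]=b
cv2.imwrite('pics/crop1.png',o);print(a.shape,b.shape)
np.save('top.npy',p,allow_pickle=True)
```

```text
(300, 375, 3) (340, 420, 3)
```

View pics/crop1.png

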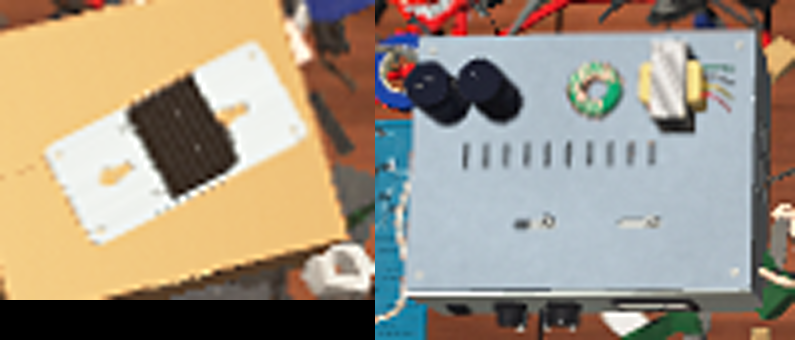

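Round ends are on the left (world +y): round at crop (108,178) with slot to the right, second round near the heatsink at (228,118). Screws stand at the right ends of their slots, around (547,220) and (655,220).

Run:
```python
from h import *
np.set_printoptions(precision=4,suppress=True)
p=np.load('top.npy',allow_pickle=True).item()
A=lambda x,y:((x+.5)/5-.5+305,(y+.5)/5-.5+135)
B=lambda x,y:((x-375+.5)/4-.5+90,(y+.5)/4-.5+115)
zt=.110
m=np.array([ray(p,A(*q),zt) for q in[(45,150),(97,245),(306,135),(253,40)]])
print('plate',m,m.mean(0)); print([np.linalg.norm(m[i]-m[i-1]) for i in range(4)])
for a,b in((2,1),(3,0)): v=m[b]-m[a];print('yaw of +y',np.degrees(np.arctan2(-v[0],v[1])))
for a,b in((0,1),(3,2)): v=m[a]-m[b];print('yaw of +x',np.degrees(np.arctan2(v[1],v[0])))
c=np.array([ray(p,B(*q),.098) for q in[(418,34),(409,290),(751,291),(757,31)]])
print('ch',c,c.mean(0),[np.linalg.norm(c[i]-c[i-1]) for i in range(4)])
for a,b in((2,1),(3,0)): v=c[b]-c[a];print('yaw',np.degrees(np.arctan2(-v[0],v[1])))
for a,b in((1,0),(2,3)): v=c[b]-c[a];print('yaw',np.degrees(np.arctan2(v[1],v[0])))
print('holes',[ray(p,A(*q),zt) for q in[(108,178),(228,118)]])
print('heads',[ray(p,B(*q),.107) for q in[(548,219),(655,220)]])
print('slots',[ray(p,B(*q),.098) for q in[(513,223),(556,223),(615,223),(660,223)]])
```

```text
plate [[ 0.5058 -0.1744  0.11  ]
 [ 0.4488 -0.2042  0.11  ]
 [ 0.517  -0.3321  0.11  ]
 [ 0.5753 -0.3022  0.11  ]] [ 0.5117 -0.2532  0.11  ]
[np.float64(0.14544363126103893), np.float64(0.06428201579128247), np.float64(0.14494569961037704), np.float64(0.06560473065646781)]
yaw of +y 28.034077958687142
yaw of +y 28.552844194505145
yaw of +x 27.551377770267226
yaw of +x 27.131416930592664
ch [[0.636  0.4786 0.098 ]
 [0.4345 0.4702 0.098 ]
 [0.436  0.2101 0.098 ]
 [0.6376 0.2131 0.098 ]] [0.536 0.343 0.098] [np.float64(0.26548996413745796), np.float64(0.2016019798951674), np.float64(0.26005613090755814), np.float64(0.20162191196094742)]
yaw 0.32634570012863956
yaw 0.35739289553962356
yaw 2.4052486614767465
yaw 0.8604497557523215
holes [array([ 0.4893, -0.2117,  0.11  ]), array([ 0.5268, -0.285 ,  0.11  ])]
heads [array([0.4877, 0.3636, 0.107 ]), array([0.4874, 0.2825, 0.107 ])]
slots [array([0.4864, 0.3929, 0.098 ]), array([0.4866, 0.3598, 0.098 ]), array([0.4869, 0.3147, 0.098 ]), array([0.4871, 0.2806, 0.098 ])]
```

The rows are not in the units I measure in: shifts go in shares of 800 mm and turns go in shares of 360 degrees. I convert before sending: 393 mm / 800 = 0.4913, -260 mm / 800 = -0.325, -8 degrees / 360 = -0.0222.

>>> send_rows(
  rows="0 0 -0.0222 0.4913 -0.325 -0.0375 1;0 0 -0.0222 0.4913 -0.325 -0.0375 1;0 0 -0.0222 0.4913 -0.325 -0.0375 1;0 0 -0.0222 0.4913 -0.325 -0.0375 1;0 0 -0.0222 0.4913 -0.325 -0.0375 1;0 0 -0.0222 0.4913 -0.325 -0.0375 1;0 0 -0.0222 0.4913 -0.325 -0.0375 1;0 0 -0.0222 0.4913 -0.325 -0.0375 1",
)

```text
time: 1.6
eef_pos: [0.5136, -0.2511, 0.284]
tcp_rot: [0.97, 0.245, 0.0, 0.0]
contact_force: [0.2, -0.9, -0.3]
opening: 1.0
finger_force: 0.0
```

>>> send_rows(
  rows="0 0 0 0 0 0 1;0 0 0 0 0 0 1;0 0 0 0 0 0 1",
)

```text
time: 1.98
eef_pos: [0.5116, -0.2547, 0.2832]
tcp_rot: [0.97, 0.243, -0.0, -0.0]
contact_force: [0.2, -0.2, 0.7]
opening: 1.005
finger_force: 0.0
```

Run:
```python
from h import *
np.set_printoptions(precision=4,suppress=True)
s=ctrl.get_state();print(s['time'],s['qpos'],s['eef_pos'],s['tcp_rot'],ctrl.nose_length)
p=ctrl.read_camera('wrist');save(p,'w1');np.save('w1.npy',p,allow_pickle=True)
print(p['extrinsics'],p['fx'],ray(p,(256,192),.11))
```

```text
1.975 [-0.6393  0.0368  1.804  -0.0003  1.3011  0.4408] [ 0.5116 -0.2547  0.2832] [ 0.9701  0.2429 -0.0002 -0.    ] 0.022
[[ 0.4706 -0.8823  0.0008 -0.4653]
 [-0.8491 -0.4527  0.2722  0.2753]
 [-0.2398 -0.1288 -0.9622  0.4976]
 [ 0.      0.      0.      1.    ]] 307.55724921105985 [ 0.5035 -0.2579  0.11  ]
```

View pics/w1.png

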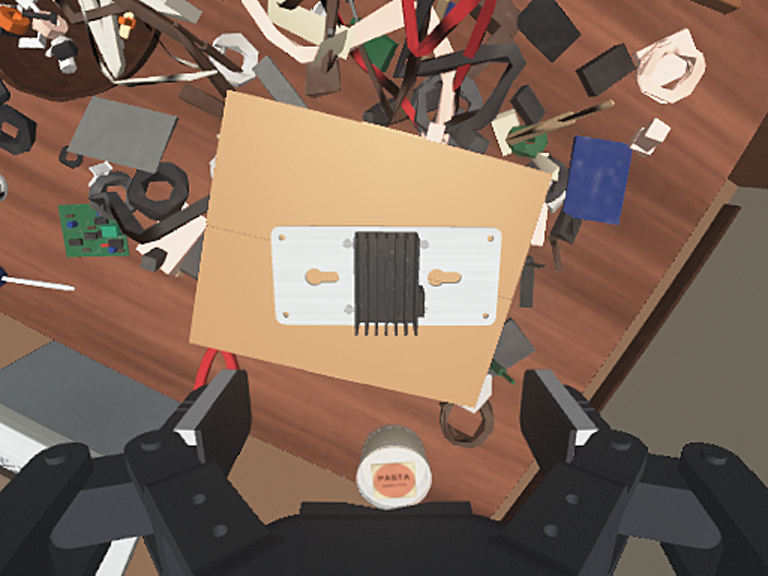

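The module fills the centre: plate corners about (272,227), (502,229), (499,326), (274,323), round holes at (313,277) and (435,277), nearly aligned with the gripper.

Run:
```python
from h import *
np.set_printoptions(precision=4,suppress=True)
p=np.load('w1.npy',allow_pickle=True).item()
f=lambda x,y:((x+.5)/1.5-.5,(y+.5)/1.5-.5)
m=np.array([ray(p,f(*q),.110) for q in[(271.5,227),(502,228.5),(499,326),(273,324)]])
print(m,m.mean(0),[np.linalg.norm(m[i]-m[i-1]) for i in range(4)])
for a,b in((1,0),(2,3)): v=m[b]-m[a];print('yaw',np.degrees(np.arctan2(-v[0],v[1])))
for a,b in((3,0),(2,1)): v=m[b]-m[a];print('yaw',np.degrees(np.arctan2(v[1],v[0])))
h=np.array([ray(p,f(*q),.110) for q in[(313,277),(435,277)]]);v=h[0]-h[1]
print('holes',h,np.linalg.norm(v),np.degrees(np.arctan2(-v[0],v[1])))
y=np.array([v[0],v[1]])/np.linalg.norm(v[:2]); print('origin from holes',h[:,:2].mean(0)-.007*y)
q=ctrl.get_state()['tcp_rot'];print('tool yaw',2*np.degrees(np.arctan2(q[1],q[0])))
```

```text
[[ 0.5053 -0.1752  0.11  ]
 [ 0.574  -0.3059  0.11  ]
 [ 0.5168 -0.3391  0.11  ]
 [ 0.4459 -0.2031  0.11  ]] [ 0.5105 -0.2558  0.11  ] [np.float64(0.06566369598632986), np.float64(0.14762096649773207), np.float64(0.06614276349434726), np.float64(0.1533043968338464)]
yaw 27.700836395238255
yaw 27.521406016978126
yaw 25.21492539423416
yaw 30.157044014508195
holes [[ 0.4882 -0.213   0.11  ]
 [ 0.5259 -0.2837  0.11  ]] 0.0800385758603178 28.053728749742493
origin from holes [ 0.5104 -0.2545]
tool yaw 28.107222421731517
```

In the tool's units: 146 mm / 800 = 0.1825, 135 mm / 800 = 0.1688.

>>> send_rows(
  rows="0 0 0 -0.0013 0 0.075 1;0 0 0 -0.0013 0 0.1375 1;0 0 0 -0.0013 0 0.1688 1;0 0 0 -0.0013 0 0.1825 1;0 0 0 -0.0013 0 0.1825 1;0 0 0 -0.0013 0 0.1825 1;0 0 0 -0.0013 0 0.1825 0.2;0 0 0 -0.0013 0 0.1825 -0.2",
  grip_force=60,
)

```text
time: 3.02
eef_pos: [0.5117, -0.2543, 0.1383]
tcp_rot: [0.97, 0.244, 0.001, 0.001]
contact_force: [-0.8, 0.4, -0.7]
opening: 0.604
finger_force: 0.0
```

>>> send_rows(
  rows="0 0 0 0 0 0 -1;0 0 0 0 0 0 -1;0 0 0 0 0 0 -1;0 0 0 0 0 0 -1",
  grip_force=60,
)

```text
time: 3.52
eef_pos: [0.5118, -0.2544, 0.1382]
tcp_rot: [0.97, 0.244, 0.0, 0.001]
contact_force: [-1.6, 1.5, 4.8]
opening: 0.44
finger_force: 63.6
```

In the tool's units: -265 mm / 800 = -0.3313, -100 mm / 800 = -0.125, 22 degrees / 360 = 0.0611.

>>> send_rows(
  rows="0 0 0 0 0 -0.0125 -1;0 0 0 0 0 -0.0625 -1;0 0 0 0 0 -0.125 -1;0 0 0.0139 0.0313 -0.0563 -0.1313 -1;0 0 0.0278 0.0625 -0.125 -0.1313 -1;0 0 0.0389 0.0938 -0.1938 -0.1313 -1;0 0 0.05 0.125 -0.2625 -0.1313 -1;0 0 0.0611 0.1563 -0.3313 -0.1313 -1",
)

```text
time: 4.53
eef_pos: [0.4949, 0.0404, 0.2413]
tcp_rot: [0.999, 0.053, -0.001, -0.0]
contact_force: [1.3, 0.5, -2.3]
opening: 0.437
finger_force: 62.6
```

In the tool's units: -125 mm / 800 = -0.1563, -100 mm / 800 = -0.125, 5.5 degrees / 360 = 0.0153.

>>> send_rows(
  rows="0 0 0.0083 0.0288 -0.075 0 -1;0 0 0.0139 0.0475 -0.125 0 -1;0 0 0.0153 0.0563 -0.1563 0 -1;0 0 0.0153 0.0563 -0.1563 0 -1;0 0 0.0153 0.0563 -0.1563 0 -1;0 0 0.0153 0.0563 -0.1563 0 -1",
)

```text
time: 5.28
eef_pos: [0.5272, 0.1666, 0.242]
tcp_rot: [1.0, 0.006, -0.0, 0.0]
contact_force: [-0.4, 0.7, -2.5]
opening: 0.438
finger_force: 62.6
```

Run:
```python
from h import *
np.set_printoptions(precision=4,suppress=True)
s=ctrl.get_state();print(s['time'],s['qpos'],s['eef_pos'],s['tcp_rot'],s['contact_force'],s['opening'])
p=ctrl.read_camera('wrist');save(p,'w2');np.save('w2.npy',p,allow_pickle=True)
```

```text
5.275 [ 0.1227  0.0278  1.8896 -0.0003  1.2251  1.6825] [0.5272 0.1666 0.242 ] [ 1.      0.0056 -0.0004  0.0002] [-0.3636  0.7355 -2.4506] 0.4381227763493957
```

View pics/w2.png

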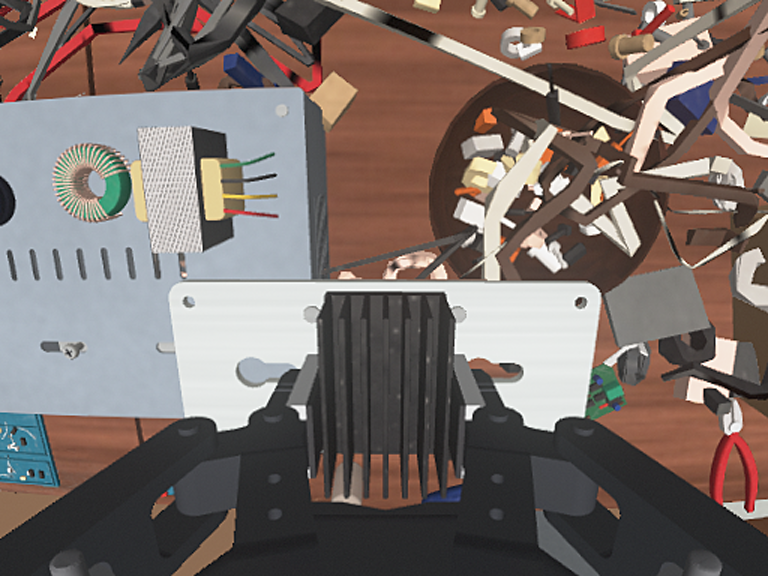

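The left screw head shows at (70,350) in its slot (40–85), the plate hides the right one, and the lead hole is at about (250,369). I'll shift right a little to expose both screws.

In the tool's units: 22 mm / 800 = 0.0275, -20 mm / 800 = -0.025.

>>> send_rows(
  rows="0 0 0 -0.025 0.0275 0 -1;0 0 0 -0.025 0.0275 0 -1;0 0 0 -0.025 0.0275 0 -1;0 0 0 -0.025 0.0275 0 -1",
)

```text
time: 5.82
eef_pos: [0.5081, 0.1455, 0.2426]
tcp_rot: [1.0, 0.006, 0.0, -0.0]
contact_force: [-0.1, 0.3, -1.8]
opening: 0.44
finger_force: 62.7
```

Run:
```python
from h import *
np.set_printoptions(precision=4,suppress=True)
s=ctrl.get_state();print(s['time'],s['eef_pos'],s['tcp_rot'])
p=ctrl.read_camera('wrist');np.save('w3.npy',p,allow_pickle=True)
c=p['color'][:,:,::-1]
a=c[140:240,0:130];b=c[180:280,100:230]
o=np.hstack([cv2.resize(x,None,fx=3,fy=3,interpolation=cv2.INTER_CUBIC) for x in(a,b)])
c2=cv2.resize(c[170:280,230:410],None,fx=2.5,fy=2.5,interpolation=cv2.INTER_CUBIC)
O=np.zeros((600,o.shape[1],3),np.uint8);O[:300]=o;O[300:300+c2.shape[0],:c2.shape[1]]=c2
cv2.imwrite('pics/w3.png',O)
```

```text
5.825 [0.5081 0.1455 0.2426] [ 1.      0.0062  0.0003 -0.0001]
```

View pics/w3.png

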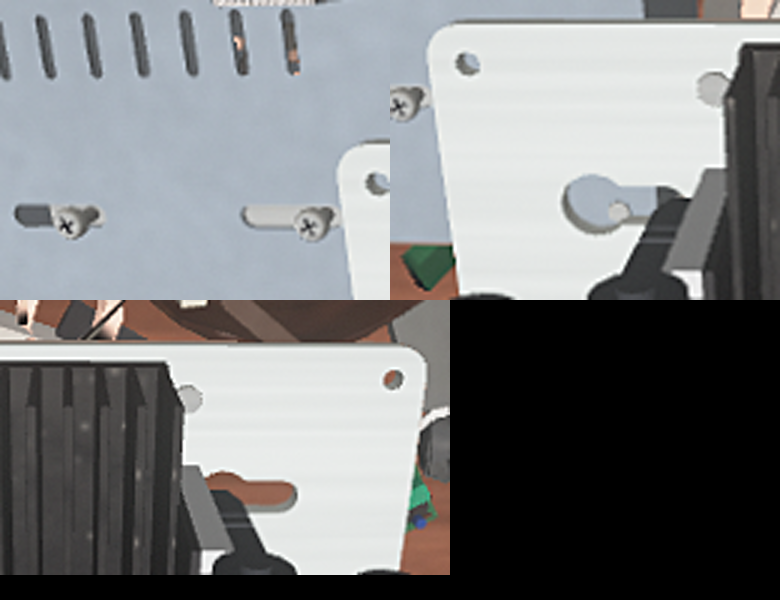

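Heads are at crop (71,223) and (313,224), and slot left ends at (14,215) and (241,216). The lead hole rim is centred near (593,204), and the trailing slot axis is at lower-crop y≈195.

Run:
```python
from h import *
np.set_printoptions(precision=4,suppress=True)
p=np.load('w3.npy',allow_pickle=True).item()
g=lambda x,y,s,ox,oy:((x+.5)/s-.5+ox,(y+.5)/s-.5+oy)
H=[ray(p,g(x,y,3,0,140),.1075) for x,y in[(71,223),(313,224)]];print('heads',H)
print('slot L ends',[ray(p,g(x,y,3,0,140),.098) for x,y in[(14,215),(241,216)]], 'R end',ray(p,g(104,216,3,0,140),.098))
zt=.2426-.1382+.110
hole=ray(p,g(593-390,204.5,3,100,180),zt);
print('hole',hole,'slot end R',ray(p,g(298,195,2.5,230,170),zt),'corner holes',ray(p,g(466-390,64,3,100,180),zt),ray(p,g(393,79,2.5,230,170),zt))
print('plate L/R top corners y', ray(p,g(430-390,60,3,100,180),zt),ray(p,g(427,80,2.5,230,170),zt))
t=np.load('top.npy',allow_pickle=True).item()
q=ctrl.read_camera('top');c=q['color'][110:210,85:330,::-1]
cv2.imwrite('pics/t2.png',cv2.resize(c,None,fx=3.2,fy=3.2,interpolation=cv2.INTER_CUBIC));np.save('t2.npy',q,allow_pickle=True)
```

```text
heads [array([0.4862, 0.3625, 0.1075]), array([0.4874, 0.2827, 0.1075])]
slot L ends [array([0.4852, 0.391 , 0.098 ]), array([0.4863, 0.3111, 0.098 ])] R end [0.4855 0.3581 0.098 ]
hole [0.5062 0.1935 0.2144] slot end R [0.5074 0.0965 0.2144] corner holes [0.532  0.2138 0.2144] [0.5334 0.0791 0.2144]
plate L/R top corners y [0.5327 0.2201 0.2144] [0.5333 0.0718 0.2144]
```

In the tool's units: -156 mm / 800 = -0.195, -110 mm / 800 = -0.1375.

>>> send_rows(
  rows="0 0 0 -0.01 -0.0688 0 -1;0 0 0 -0.0225 -0.1375 0 -1;0 0 0 -0.0225 -0.195 0 -1;0 0 0 -0.0225 -0.195 0.0125 -1;0 0 0 -0.0225 -0.195 0.0625 -1;0 0 0 -0.0225 -0.195 0.1 -1;0 0 0 -0.0225 -0.195 0.11 -1;0 0 0 -0.0225 -0.195 0.11 -1",
)

```text
time: 6.92
eef_pos: [0.4879, 0.3007, 0.1542]
tcp_rot: [1.0, 0.006, -0.0, 0.0]
contact_force: [0.3, 0.9, -1.7]
opening: 0.439
finger_force: 62.6
```

>>> send_rows(
  rows="0 0 0 0 0 0 -1;0 0 0 0 0 0 -1;0 0 0 0 0 0 -1",
)

```text
time: 7.3
eef_pos: [0.4882, 0.3013, 0.1553]
tcp_rot: [1.0, 0.006, 0.001, -0.0]
contact_force: [-0.5, 0.2, -2.0]
opening: 0.435
finger_force: 62.6
```

Run:
```python
from h import *
np.set_printoptions(precision=4,suppress=True)
s=ctrl.get_state();print(s['time'],s['eef_pos'],s['tcp_rot'],s['contact_force'],s['wrist_torque'])
```

```text
7.3 [0.4882 0.3013 0.1553] [ 1.      0.0063  0.0008 -0.0003] [-0.4551  0.1899 -2.0284] [-0.0411  0.0725  0.0017]
```

In the tool's units: 12 mm / 800 = 0.015, 11 mm / 800 = 0.0138.

>>> send_rows(
  rows="0 0 0 0 0 0.0075 -1;0 0 0 0 0 0.0138 -1;0 0 0 0 0 0.015 -1;0 0 0 0 0 0.015 -1;0 0 0 0 0 0.015 -1",
)

```text
time: 7.92
eef_pos: [0.4879, 0.3012, 0.1425]
tcp_rot: [1.0, 0.006, 0.0, -0.0]
contact_force: [0.7, -0.1, -2.6]
opening: 0.441
finger_force: 62.6
```

In the tool's units: 1 mm / 800 = 0.0013, 0.5 mm / 800 = 0.0006.

>>> send_rows(
  rows="0 0 0 0 0 0.0006 -1;0 0 0 0 0 0.0013 -1;0 0 0 0 0 0.0013 -1",
)

```text
time: 8.3
eef_pos: [0.4877, 0.3012, 0.1413]
tcp_rot: [1.0, 0.006, -0.0, 0.0]
contact_force: [0.3, 0.3, -2.3]
opening: 0.439
finger_force: 62.6
```

In the tool's units: 1 mm / 800 = 0.0013, 0.5 mm / 800 = 0.0006.

>>> send_rows(
  rows="0 0 0 0 0 0.0006 -1;0 0 0 0 0 0.0013 -1;0 0 0 0 0 0.0013 -1",
)

```text
time: 8.68
eef_pos: [0.4877, 0.3011, 0.1403]
tcp_rot: [1.0, 0.006, -0.0, 0.0]
contact_force: [0.2, 0.1, -1.9]
opening: 0.439
finger_force: 62.6
```

In the tool's units: 0.7 mm / 800 = 0.0009, 0.4 mm / 800 = 0.0005.

>>> send_rows(
  rows="0 0 0 0 0 0.0005 -1;0 0 0 0 0 0.0009 -1;0 0 0 0 0 0.0009 -1",
)

```text
time: 9.05
eef_pos: [0.4878, 0.3012, 0.14]
tcp_rot: [1.0, 0.006, 0.0, 0.0]
contact_force: [-0.9, -0.5, -0.3]
opening: 0.439
finger_force: 63.0
```

In the tool's units: 0.7 mm / 800 = 0.0009, 0.4 mm / 800 = 0.0005.

>>> send_rows(
  rows="0 0 0 0 0 0.0005 -1;0 0 0 0 0 0.0009 -1;0 0 0 0 0 0.0009 -1",
)

```text
time: 9.43
eef_pos: [0.4879, 0.3012, 0.14]
tcp_rot: [1.0, 0.006, 0.0, 0.0]
contact_force: [-2.9, -1.3, 4.8]
opening: 0.436
finger_force: 63.7
```

In the tool's units: -7 mm / 800 = -0.0088, -6 mm / 800 = -0.0075.

>>> send_rows(
  rows="0 0 0 0 -0.0013 0 -1;0 0 0 0 -0.0025 0 -1;0 0 0 0 -0.0038 0 -1;0 0 0 0 -0.005 0 -1;0 0 0 0 -0.0063 0 -1;0 0 0 0 -0.0075 0 -1;0 0 0 0 -0.0088 0 -1;0 0 0 0 -0.0088 0 -1",
)

```text
time: 10.42
eef_pos: [0.4889, 0.3081, 0.14]
tcp_rot: [1.0, 0.006, 0.002, 0.0]
contact_force: [-0.2, -4.1, 4.7]
opening: 0.443
finger_force: 63.6
```

>>> send_rows(
  rows="0 0 0 0 -0.0013 0 -1;0 0 0 0 -0.0025 0 -1;0 0 0 0 -0.0025 0 -1",
)

```text
time: 10.8
eef_pos: [0.4888, 0.3101, 0.1399]
tcp_rot: [1.0, 0.006, 0.002, 0.0]
contact_force: [0.2, -3.0, 4.9]
opening: 0.44
finger_force: 63.6
```

In the tool's units: -1.5 mm / 800 = -0.0019, -1 mm / 800 = -0.0013.

>>> send_rows(
  rows="0 0 0 0 -0.0013 0 -1;0 0 0 0 -0.0019 0 -1;0 0 0 0 -0.0019 0 -1",
)

```text
time: 11.18
eef_pos: [0.4887, 0.3117, 0.1399]
tcp_rot: [1.0, 0.006, 0.001, -0.0]
contact_force: [0.0, -3.5, 6.1]
opening: 0.435
finger_force: 63.6
```

In the tool's units: -1 mm / 800 = -0.0013, -0.5 mm / 800 = -0.0006.

>>> send_rows(
  rows="0 0 0 0 -0.0006 0 -1;0 0 0 0 -0.0013 0 -1;0 0 0 0 -0.0013 0 -1",
)

```text
time: 11.55
eef_pos: [0.4886, 0.3126, 0.1398]
tcp_rot: [1.0, 0.006, 0.001, -0.0]
contact_force: [-1.1, -3.8, 4.7]
opening: 0.437
finger_force: 63.6
```

In the tool's units: -1 mm / 800 = -0.0013, -0.5 mm / 800 = -0.0006.

>>> send_rows(
  rows="0 0 0 0 -0.0006 0 -1;0 0 0 0 -0.0013 0 -1;0 0 0 0 -0.0013 0 -1",
)

```text
time: 11.92
eef_pos: [0.4884, 0.3138, 0.1395]
tcp_rot: [1.0, 0.006, 0.001, -0.0]
contact_force: [1.5, -2.8, 5.9]
opening: 0.438
finger_force: 63.6
```

In the tool's units: -1 mm / 800 = -0.0013, -0.5 mm / 800 = -0.0006.

>>> send_rows(
  rows="0 0 0 0 -0.0006 0 -1;0 0 0 0 -0.0013 0 -1;0 0 0 0 -0.0013 0 -1",
)

```text
time: 12.3
eef_pos: [0.4866, 0.3151, 0.1376]
tcp_rot: [1.0, 0.006, -0.001, -0.0]
contact_force: [2.2, 1.4, -3.6]
opening: 0.439
finger_force: 62.8
```

In the tool's units: 1 mm / 800 = 0.0013, 0.5 mm / 800 = 0.0006.

>>> send_rows(
  rows="0 0 0 0 0 0.0006 -1;0 0 0 0 0 0.0013 -1;0 0 0 0 0 0.0013 -1",
)

```text
time: 12.68
eef_pos: [0.4871, 0.3148, 0.1375]
tcp_rot: [1.0, 0.006, -0.001, -0.0]
contact_force: [0.2, 2.2, -2.3]
opening: 0.436
finger_force: 62.8
```

In the tool's units: 1 mm / 800 = 0.0013, 0.5 mm / 800 = 0.0006.

>>> send_rows(
  rows="0 0 0 0 0 0.0006 -1;0 0 0 0 0 0.0013 -1;0 0 0 0 0 0.0013 -1",
)

```text
time: 13.05
eef_pos: [0.4876, 0.3148, 0.1371]
tcp_rot: [1.0, 0.006, -0.0, -0.0]
contact_force: [-1.0, 2.0, -1.3]
opening: 0.436
finger_force: 62.8
```

In the tool's units: 2 mm / 800 = 0.0025, 1.4 mm / 800 = 0.0018.

>>> send_rows(
  rows="0 0 0 0 0 0.0009 -1;0 0 0 0 0 0.0018 -1;0 0 0 0 0 0.0025 -1;0 0 0 0 0 0.0025 -1",
)

```text
time: 13.55
eef_pos: [0.4877, 0.3149, 0.135]
tcp_rot: [1.0, 0.006, 0.0, -0.0]
contact_force: [0.6, 3.9, -0.8]
opening: 0.44
finger_force: 63.0
```

In the tool's units: 2 mm / 800 = 0.0025, 1.4 mm / 800 = 0.0018.

>>> send_rows(
  rows="0 0 0 0 0 0.0009 -1;0 0 0 0 0 0.0018 -1;0 0 0 0 0 0.0025 -1;0 0 0 0 0 0.0025 -1",
)

```text
time: 14.05
eef_pos: [0.4877, 0.3148, 0.1329]
tcp_rot: [1.0, 0.006, 0.0, -0.0]
contact_force: [-1.0, 4.8, -0.8]
opening: 0.438
finger_force: 63.0
```

In the tool's units: 1.4 mm / 800 = 0.0018, 0.7 mm / 800 = 0.0009.

>>> send_rows(
  rows="0 0 0 0 -0.0008 0 -1;0 0 0 0 -0.0008 0.0009 -1;0 0 0 0 -0.0008 0.0018 -1;0 0 0 0 -0.0008 0.0018 -1",
)

```text
time: 14.55
eef_pos: [0.4872, 0.3145, 0.1307]
tcp_rot: [1.0, 0.006, -0.001, 0.001]
contact_force: [0.4, -0.7, -1.9]
opening: 0.433
finger_force: 62.7
```

In the tool's units: 1 mm / 800 = 0.0013, 0.5 mm / 800 = 0.0006.

>>> send_rows(
  rows="0 0 0 0 0 0.0006 -1;0 0 0 0 0 0.0013 -1;0 0 0 0 0 0.0013 -1",
)

```text
time: 14.92
eef_pos: [0.4875, 0.3152, 0.1304]
tcp_rot: [1.0, 0.006, -0.0, 0.0]
contact_force: [0.1, -0.1, -2.5]
opening: 0.437
finger_force: 62.7
```

In the tool's units: 0.6 mm / 800 = 0.0008, 0.3 mm / 800 = 0.0004.

>>> send_rows(
  rows="0 0 0 0 0 0.0004 -1;0 0 0 0 0 0.0008 -1;0 0 0 0 0 0.0008 -1",
)

```text
time: 15.3
eef_pos: [0.4876, 0.3153, 0.1302]
tcp_rot: [1.0, 0.006, 0.0, 0.0]
contact_force: [-0.5, -0.9, -1.1]
opening: 0.436
finger_force: 63.0
```

In the tool's units: 0.5 mm / 800 = 0.0006, 0.3 mm / 800 = 0.0004.

>>> send_rows(
  rows="0 0 0 0 0 0.0004 -1;0 0 0 0 0 0.0006 -1;0 0 0 0 0 0.0006 -1",
)

```text
time: 15.68
eef_pos: [0.4876, 0.3153, 0.1302]
tcp_rot: [1.0, 0.006, 0.0, 0.0]
contact_force: [-4.4, -1.9, 4.6]
opening: 0.437
finger_force: 63.5
```

In the tool's units: -8 mm / 800 = -0.01, -6.5 mm / 800 = -0.0081.

>>> send_rows(
  rows="0 0 0 0 -0.0006 -0.0005 -1;0 0 0 0 -0.0025 -0.0005 -1;0 0 0 0 -0.0044 -0.0005 -1;0 0 0 0 -0.0063 -0.0005 -1;0 0 0 0 -0.0081 -0.0005 -1;0 0 0 0 -0.01 -0.0005 -1;0 0 0 0 -0.01 -0.0005 -1",
)

```text
time: 16.55
eef_pos: [0.4879, 0.3234, 0.1302]
tcp_rot: [1.0, 0.006, 0.001, -0.0]
contact_force: [1.2, -3.0, 5.9]
opening: 0.439
finger_force: 63.6
```

In the tool's units: -4 mm / 800 = -0.005, -3 mm / 800 = -0.0038.

>>> send_rows(
  rows="0 0 0 0 -0.0013 0 -1;0 0 0 0 -0.0025 0 -1;0 0 0 0 -0.0038 0 -1;0 0 0 0 -0.005 0 -1;0 0 0 0 -0.005 0 -1",
)

```text
time: 17.18
eef_pos: [0.4878, 0.3274, 0.1303]
tcp_rot: [1.0, 0.006, 0.001, 0.0]
contact_force: [0.4, -2.9, 5.9]
opening: 0.442
finger_force: 63.6
```

In the tool's units: -4 mm / 800 = -0.005, -3 mm / 800 = -0.0038.

>>> send_rows(
  rows="0 0 0 0 -0.0013 0 -1;0 0 0 0 -0.0025 0 -1;0 0 0 0 -0.0038 0 -1;0 0 0 0 -0.005 0 -1;0 0 0 0 -0.005 0 -1",
)

```text
time: 17.8
eef_pos: [0.4877, 0.3307, 0.1302]
tcp_rot: [1.0, 0.006, 0.0, 0.001]
contact_force: [-0.8, -5.0, 6.0]
opening: 0.438
finger_force: 63.7
```

In the tool's units: -4 mm / 800 = -0.005, -3 mm / 800 = -0.0038.

>>> send_rows(
  rows="0 0 0 0 -0.0013 0 -1;0 0 0 0 -0.0025 0 -1;0 0 0 0 -0.0038 0 -1;0 0 0 0 -0.005 0 -1;0 0 0 0 -0.005 0 -1",
)

```text
time: 18.42
eef_pos: [0.4878, 0.3334, 0.1302]
tcp_rot: [1.0, 0.006, -0.0, 0.002]
contact_force: [-0.4, -12.5, 7.8]
opening: 0.44
finger_force: 63.9
```

In the tool's units: -5 mm / 800 = -0.0063, -4 mm / 800 = -0.005.

>>> send_rows(
  rows="0 0 0 0 -0.0013 0 -1;0 0 0 0 -0.0025 0 -1;0 0 0 0 -0.0038 0 -1;0 0 0 0 -0.005 0 -1;0 0 0 0 -0.0063 0 -1;0 0 0 0 -0.0063 0 -1",
)

```text
time: 19.18
eef_pos: [0.4877, 0.3384, 0.1302]
tcp_rot: [1.0, 0.006, -0.0, 0.002]
contact_force: [-0.2, -11.5, 7.8]
opening: 0.443
finger_force: 63.9
```

In the tool's units: -5 mm / 800 = -0.0063, -4 mm / 800 = -0.005.

>>> send_rows(
  rows="0 0 0 0 -0.0013 0 -1;0 0 0 0 -0.0025 0 -1;0 0 0 0 -0.0038 0 -1;0 0 0 0 -0.005 0 -1;0 0 0 0 -0.0063 0 -1;0 0 0 0 -0.0063 0 -1",
)

```text
time: 19.92
eef_pos: [0.4876, 0.3434, 0.1302]
tcp_rot: [1.0, 0.006, -0.0, 0.002]
contact_force: [-0.7, -12.3, 7.8]
opening: 0.441
finger_force: 63.9
```

>>> send_rows(
  rows="0 0 0 0 -0.0013 0 -1;0 0 0 0 -0.0025 0 -1;0 0 0 0 -0.0038 0 -1;0 0 0 0 -0.005 0 -1;0 0 0 0 -0.0063 0 -1;0 0 0 0 -0.0063 0 -1",
)

```text
time: 20.68
eef_pos: [0.4875, 0.3483, 0.1302]
tcp_rot: [1.0, 0.006, -0.0, 0.002]
contact_force: [-0.7, -11.4, 8.6]
opening: 0.438
finger_force: 63.9
```

In the tool's units: -1.5 mm / 800 = -0.0019, -1 mm / 800 = -0.0013.

>>> send_rows(
  rows="0 0 0 0 -0.0006 0 -1;0 0 0 0 -0.0013 0 -1;0 0 0 0 -0.0019 0 -1;0 0 0 0 -0.0019 0 -1",
)

```text
time: 21.18
eef_pos: [0.4875, 0.3498, 0.1303]
tcp_rot: [1.0, 0.006, -0.0, 0.002]
contact_force: [-1.2, -12.1, 8.0]
opening: 0.44
finger_force: 64.0
```

In the tool's units: -1 mm / 800 = -0.0013, -0.5 mm / 800 = -0.0006.

>>> send_rows(
  rows="0 0 0 0 -0.0006 0 -1;0 0 0 0 -0.0013 0 -1;0 0 0 0 -0.0013 0 -1",
)

```text
time: 21.55
eef_pos: [0.4875, 0.3508, 0.1302]
tcp_rot: [1.0, 0.006, -0.0, 0.002]
contact_force: [-0.7, -11.9, 7.5]
opening: 0.44
finger_force: 63.9
```

In the tool's units: -1 mm / 800 = -0.0013, -0.5 mm / 800 = -0.0006.

>>> send_rows(
  rows="0 0 0 0 -0.0006 0 -1;0 0 0 0 -0.0013 0 -1;0 0 0 0 -0.0013 0 -1",
)

```text
time: 21.92
eef_pos: [0.4875, 0.3518, 0.1302]
tcp_rot: [1.0, 0.006, -0.0, 0.002]
contact_force: [-1.5, -11.9, 8.0]
opening: 0.433
finger_force: 63.9
```

In the tool's units: -1 mm / 800 = -0.0013, -0.5 mm / 800 = -0.0006.

>>> send_rows(
  rows="0 0 0 0 -0.0006 0 -1;0 0 0 0 -0.0013 0 -1;0 0 0 0 -0.0013 0 -1",
)

```text
time: 22.3
eef_pos: [0.4875, 0.3528, 0.1303]
tcp_rot: [1.0, 0.006, -0.0, 0.002]
contact_force: [-0.6, -12.2, 7.5]
opening: 0.442
finger_force: 63.9
```

In the tool's units: -1 mm / 800 = -0.0013, -0.5 mm / 800 = -0.0006.

>>> send_rows(
  rows="0 0 0 0 -0.0006 0 -1;0 0 0 0 -0.0013 0 -1;0 0 0 0 -0.0013 0 -1",
)

```text
time: 22.68
eef_pos: [0.4875, 0.3538, 0.1303]
tcp_rot: [1.0, 0.006, -0.0, 0.002]
contact_force: [-0.7, -12.7, 7.0]
opening: 0.438
finger_force: 63.9
```

In the tool's units: -0.8 mm / 800 = -0.001, -0.4 mm / 800 = -0.0005.

>>> send_rows(
  rows="0 0 0 0 -0.0005 0 -1;0 0 0 0 -0.001 0 -1;0 0 0 0 -0.001 0 -1",
)

```text
time: 23.05
eef_pos: [0.4874, 0.3542, 0.1303]
tcp_rot: [1.0, 0.006, -0.0, 0.003]
contact_force: [-1.1, -13.8, 8.6]
opening: 0.441
finger_force: 64.1
```

In the tool's units: -0.8 mm / 800 = -0.001, -0.4 mm / 800 = -0.0005.

>>> send_rows(
  rows="0 0 0 0 -0.0005 0 -1;0 0 0 0 -0.001 0 -1;0 0 0 0 -0.001 0 -1",
)

```text
time: 23.42
eef_pos: [0.4875, 0.3543, 0.1304]
tcp_rot: [1.0, 0.006, -0.001, 0.003]
contact_force: [-0.9, -15.8, 9.6]
opening: 0.438
finger_force: 64.2
```

In the tool's units: -1 mm / 800 = -0.0013, -0.5 mm / 800 = -0.0006.

>>> send_rows(
  rows="0 0 0 0 -0.0006 0 -1;0 0 0 0 -0.0013 0 -1;0 0 0 0 -0.0013 0 -1",
)

```text
time: 23.8
eef_pos: [0.4875, 0.3544, 0.1304]
tcp_rot: [1.0, 0.007, -0.001, 0.004]
contact_force: [-1.6, -19.8, 11.1]
opening: 0.436
finger_force: 64.3
```

>>> send_rows(
  rows="0 0 0 0 -0.0006 0 -1;0 0 0 0 -0.001 0 -1;0 0 0 0 -0.001 0 -1",
)

```text
time: 24.18
eef_pos: [0.4875, 0.3545, 0.1305]
tcp_rot: [1.0, 0.007, -0.001, 0.005]
contact_force: [-2.6, -21.2, 12.9]
opening: 0.438
finger_force: 64.5
```

In the tool's units: 3.6 mm / 800 = 0.0045, 3 mm / 800 = 0.0038.

>>> send_rows(
  rows="0 0 0 0 0.0013 0 -1;0 0 0 0 0.0025 -0.0004 -1;0 0 0 0 0.0038 -0.0008 -1;0 0 0 0 0.0045 -0.001 -1;0 0 0 0 0.0045 -0.001 -1",
)

```text
time: 24.8
eef_pos: [0.4874, 0.3542, 0.1303]
tcp_rot: [1.0, 0.006, 0.0, 0.001]
contact_force: [1.5, -7.4, 4.3]
opening: 0.438
finger_force: 63.5
```

Still lightly pressed home. Release gently.

In the tool's units: -0.3 mm / 800 = -0.0004.

>>> send_rows(
  rows="0 0 0 0 0.0004 -0.0004 -1;0 0 0 0 0.0004 -0.0004 -1;0 0 0 0 0.0004 -0.0004 0;0 0 0 0 0.0004 -0.0004 0.2;0 0 0 0 0.0004 -0.0004 0.5;0 0 0 0 0.0004 -0.0004 0.8;0 0 0 0 0.0004 -0.0004 0.9;0 0 0 0 0.0004 -0.0004 0.9",
  grip_force=20,
)

```text
time: 25.8
eef_pos: [0.4871, 0.3553, 0.131]
tcp_rot: [1.0, 0.006, 0.0, -0.0]
contact_force: [-0.8, -0.2, -0.2]
opening: 0.949
finger_force: 0.0
```

>>> send_rows(
  rows="0 0 0 0 0 0 0.9;0 0 0 0 0 0 0.9;0 0 0 0 0 0 0.9",
)

```text
time: 26.18
eef_pos: [0.4871, 0.3552, 0.1309]
tcp_rot: [1.0, 0.006, -0.0, -0.0]
contact_force: [-1.7, -0.5, 0.6]
opening: 0.951
finger_force: 0.0
```

In the tool's units: -140 mm / 800 = -0.175, -110 mm / 800 = -0.1375.

>>> send_rows(
  rows="0 0 0 0 0 -0.0063 0.9;0 0 0 0 0 -0.025 0.9;0 0 0 0 0 -0.075 0.9;0 0 0 0 0 -0.1375 0.9;0 0 0 0 0 -0.175 0.9;0 0 0 0 0 -0.175 0.9;0 0 0 0 0 -0.175 0.9",
)

```text
time: 27.05
eef_pos: [0.4866, 0.355, 0.2702]
tcp_rot: [1.0, 0.006, -0.001, 0.0]
contact_force: [-0.2, 1.0, -0.0]
opening: 0.95
finger_force: 0.0
```

Run:
```python
from h import *
np.set_printoptions(precision=4,suppress=True)
s=ctrl.get_state();print(s['time'],s['eef_pos'],s['contact_force'])
p=ctrl.read_camera('wrist');save(p,'w4');np.save('w4.npy',p,allow_pickle=True)
```

```text
27.05 [0.4866 0.355  0.2702] [-0.1609  1.0253 -0.026 ]
```

View pics/w4.png

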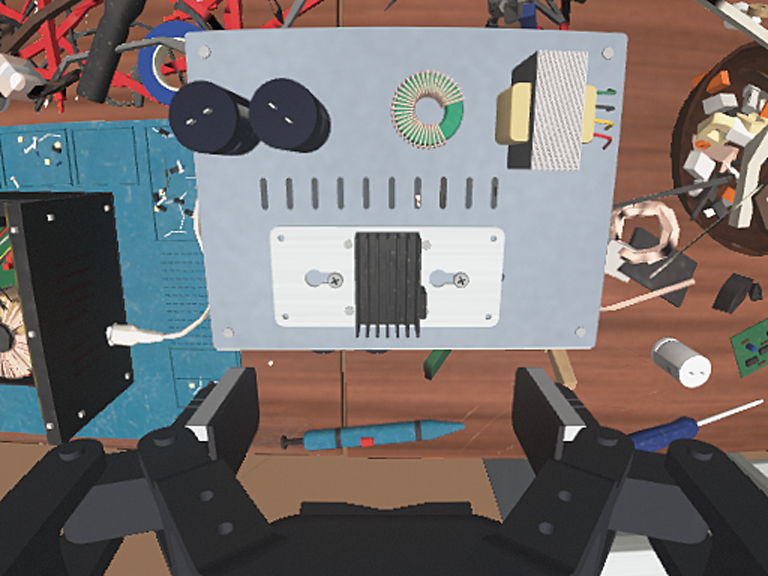

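The picture shows the plate flat in the bay with both heads (335,281) and (461,281) seated at the right ends of the keyhole slots. The gripper is clear, so I'm handing in.

```bash
python3 -c "
from plant import ctrl
print(ctrl.sign_off())"
```

```text
the job is handed in; nothing more can be done
None
```

The module hangs in the front bay: it dropped over both screw heads and was slid left to the hard stop, with readings staying under 25 N. It was then released and the job handed in at about 27 s.

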